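# Gauge a turned jade blank between the bench caliper's jaws

## Robot

A 6-joint arm with a two-finger parallel gripper is mounted at the origin on the work surface. World frame = base frame: x ahead of the robot, y to its left, z up, the work surface at z = 0. Lengths are in m, angles in degrees, forces in N, time in s.
With the tool pointing down it reaches from about 0.4 to 0.825 m from the base axis. Payload 7 kg.
Tool frame: the origin (TCP) lies at the very end of the fingers, on their centre line; the grasp point (between the pads) lies 19 mm behind it (ctrl.grip_depth is the distance from the TCP to the grasp point, in m); z points along the fingers, y is the line along which they close (so a half turn about z gives the same grasp; the last joint's range is limited). The gripper opens to 88 mm and grips with 3 to 60 N. Pads are 19 mm wide; open, the fingers measure 130 mm over their backs; the gripper's body (78 mm by 193 mm) begins 47 mm behind the grasp point.
Start: joints at [-49.784, 20.546, 0.682, 0, -70.136, -16.507], TCP at [0.271, -0.618, 0.227] pointing down, gripper open.
Joint ranges: [-176.03, 176.03], [-82.01, 121.73], [-58.28, 71.71], [-173.87, 95.51], [-174.79, -0.11], [-173.66, 173.66]. Speed limits (degrees/s): [136.94, 136.94, 172.46, 180, 180, 180].

## Interface

Orientations are given as [roll, pitch, yaw] about the fixed x, y, z axes, in that order (R = Rz(yaw) Ry(pitch) Rx(roll)).
In Python, from plant import get_obs, eyes, ctrl, spotter gives the robot as it stands.
- The arm moves only by the shell command python3 -m crank 'ROWS'. ROWS is JSON, one flat list of numbers, 7 for each row, row after row: the turn, a rotation vector about the tool's x, y, z in rad, then the shift along the tool's x, y, z in mm, then the opening, from 0 (shut) to 1 (fully open). A call has 1 to 5 rows; each row shifts and turns the commanded pose from where the row before left it, along the tool's axes as they then stand; what a row does not reach is not made up. A row lasts 1/8 s, in which the tool goes at most 62.5 mm and 10.7 degrees, less where a joint would pass 70% of its speed; a pose out of reach is approached as far as the arm can. A call is refused whole if a number of a shift passes 62.5 or a number of a turn 0.188, either way. A call with a gripper value outside its range is refused whole. The fingers move at their own pace and stop on an object; the grip force is fixed at half the most. Time passes only in rows, so rows that do not move let the fingers close. It gives the time, the measured TCP pose, the force, the opening and the grip force at its end, in the units of the state.
- get_obs(): the state, without advancing time (a new reading comes with each control period).
- eyes.snapshot(name): name is "side" or "top"; returns the picture (420x560x3 uint8, blue, green, red); there is no depth.
- eyes.camera_model(name): a dict with "fx", "fy", "cx", "cy" (pixels), "D" ([k1, k2, p1, p2, k3] as OpenCV has them; the pictures are not rectified), "extrinsics" (4x4, takes a point from camera to world coordinates). Camera axes: x right, y down, z forward; pixel columns grow to the right and rows downward; lengths in m; the calibration is good to about 2 mm. A picture is of the moment at which its call begins. camera_model takes no time and is no camera call.
- ctrl.close_job(): hands the job in; it is judged then, once.
Trained networks look in the newest picture that a camera, given by its name, has taken for a name from the list of things; names that differ only in an ending like _2 or _b are one class to them, and where a whole thing is asked for, a point or a joint stands for the part that bears it (a point fixed in the world has none). Each returns a list of dicts, best first, with "p" (0 to 1); they miss things now and then, are a little off and sometimes report something else, mostly with a low value. They report only what shows in the picture. A call takes as long as a camera call. They do not tell look-alikes from the thing itself.
- spotter.outline_of(camera, target): "region" (420x560 bool, what is visible of it) and "rect" ([left, top, width, height] in pixels, round what is visible of it).
- spotter.place_of(camera, target): "location" ([column, row] in pixels: a listed point, or the origin of a listed thing).
The state is a dict: "clock": time; "joint_pos": joint angles; "qvel": joint speeds; "tau": joint torques, N m; "tool_pos": TCP position; "orientation": TCP orientation; "force": force on the tool from outside, world axes, zero at the start; "moment": the same for the moment, N m; "opening": finger opening in m; "gripper_force": force on a finger pad.
Only numpy, scipy, OpenCV 4.12 (cv2) and the standard library are available. Lean on these libraries where they do the work, as an engineer would, in place of code of your own. Each camera call takes 0.05 s, during which the arm holds its last target. There are 200 camera calls.

## Task

Take the dark green turned blank out of the tray and stand it upright on the steel bed of the bench gauge, midway across the bed and between the two jaws, with the needle still at rest. Then slide the red jaw up along until it nips the blank against the sprung anvil and the needle of the force dial stands in the green band; never drive it into the red. Let go and leave it all nipped there with the needle in the green, and leave the other two blanks where they are.

Things in the scene. Friction and masses are not known exactly. Their poses are not given: they have to be found in the camera images.
- gauge: Bench gauge, fixed: a low blue base 76 x 310 mm with a steel bed on top, 64 mm wide, its surface 30 mm above the origin. Origin on the bench under the middle of the bed; y runs along the bed from anvil and dial (-y end) to the sliding red jaw (+y end), z up. The space for the blank, between jaw and anvil, is about y = -19 to +45 mm.
- anvil_zone (a point): Fixed point on the bed, 25 mm to -y of the gauge's origin. The anvil, a red block clamped by hand, has its pad face within 6 mm of it either way along y (where is not reported). Pad 30 mm wide, 2 to 20 mm above the bed, sprung: 1.5 N per mm, 8 mm travel to -y. The dial lies on the block, radius 34 mm, top 83 mm above the bench, centre 66 mm behind the pad face.
- jaw: Sliding jaw: red carriage 66 (x) x 46 (y) x 22 mm with a steel face 30 mm wide, 18 mm high towards the anvil. Origin on the bed surface at the middle of that face; axes as the gauge's. Slides along gauge y only: the face starts at y = +45 to +65 mm and can go to -10 mm. Stiff (about 10 N to slide, either way); stays where left.
- jaw_grip (a point): Point in the jaw's black upright grip, a block 24 mm wide in gauge x, 20 mm in y, 40 mm tall, standing on the carriage (carriage top 22 mm, grip top 62 mm above the bed). The point is on the block's vertical axis, 45 mm above the bed, 36 mm behind the jaw face (+y).
- needle (a joint): Needle of the force dial, in rad, clockwise from above: 0 at rest (pad free, pointing along gauge +x), 0.3 rad per mm that the pad is pushed in, so about 0.2 rad per newton. Green band 0.6 to 1.5 rad, red from 1.95 rad.
- green_blank: The dark green (jade) turned blank, about 130 g: a foot disc 46 mm in diameter and 20 mm high with a round spigot 26 mm in diameter and 28 mm high on top, 48 mm high in all. Origin at the centre of its underside, z up its axis.
- pale_blank: A blank of the same shape in pale stone; stays in the tray. Origin at the centre of its underside.
- brown_blank: A blank of the same shape in brown stone; stays in the tray. Origin at the centre of its underside.
- tray: Grey open tray fixed to the bench, 245 (x) x 95 (y) mm, rim 18 mm high, wall and floor 4 mm; the three blanks stand in it in a row along x, 76 mm apart, in any order. Origin at the centre of its underside.
Not all that is in view belongs to the job. Leave any blue, pink or yellow look-alike of the green_blank alone.

How it is judged:
By the outcome, as a careful person would: the job done as asked, in the order asked, and still so for the second after the job is handed in, with the robot touching nothing.
It also fails if it takes over 45 s, if anything falls off the work surface, if the arm or the gripper's body presses on something with over 40 N, if the wrist force passes 120 N, or if a joint passes its speed limit or range.

## Working session

There is one attempt and no reset: what is moved stays moved. The work goes in short steps, Python scripts to look and compute and a shell command to move; the robot and the scene stay as the last step left them, time stands still between calls to the robot, and variables do not carry over. Pictures are saved under pics/ and viewed, at most 10 in all, crops included, and the job is handed in when it is done.

```bash
ls; mkdir -p pics
cat > h.py <<'E'
import numpy as np, cv2
from plant import get_obs, eyes, ctrl, spotter
def ray(cam,px):
    m=eyes.camera_model(cam);K=np.array([[m['fx'],0,m['cx']],[0,m['fy'],m['cy']],[0,0,1]])
    u=cv2.undistortPoints(np.array([[px]],float),K,np.array(m['D'],float))[0,0]
    T=np.array(m['extrinsics']);return T[:3,3],T[:3,:3]@np.array([u[0],u[1],1])
def at(cam,px,z):
    o,d=ray(cam,px);return o+d*(z-o[2])/d[2]
def proj(cam,P):
    m=eyes.camera_model(cam);K=np.array([[m['fx'],0,m['cx']],[0,m['fy'],m['cy']],[0,0,1]])
    T=np.linalg.inv(np.array(m['extrinsics']));r=cv2.Rodrigues(T[:3,:3])[0]
    return cv2.projectPoints(np.array(P,float).reshape(-1,1,3),r,T[:3,3],K,np.array(m['D'],float))[0].reshape(-1,2)
def two(p1,p2):
    A=[];b=[]
    for c,p in(('top',p1),('side',p2)):
        o,d=ray(c,p);d=d/np.linalg.norm(d);M=np.eye(3)-np.outer(d,d);A.append(M);b.append(M@o)
    return np.linalg.lstsq(np.vstack(A),np.hstack(b),rcond=None)[0]
E
python3 - <<'E'
from h import *
np.set_printoptions(precision=4,suppress=True)
ims=[eyes.snapshot(c) for c in('top','side')]
for c,i in zip(('top','side'),ims): cv2.imwrite(f'pics/{c}0.png',i)
for c in('top','side'):
    print(c,eyes.camera_model(c)['extrinsics'])
    for t in('gauge','anvil_zone','jaw','jaw_grip','green_blank','pale_blank','brown_blank','tray'):
        print(t,[(np.round(r['location'],1),round(r['p'],2)) for r in spotter.place_of(c,t)])
print(get_obs())
E
```

```text
pics
top [[ 0.0081 -0.9944  0.1056  0.4415]
 [-0.9999 -0.0066  0.015   0.0987]
 [-0.0142 -0.1057 -0.9943  0.8725]
 [ 0.      0.      0.      1.    ]]
gauge [(array([398.3, 221. ]), 0.97)]
anvil_zone [(array([414.6, 211.8]), 0.98)]
jaw [(array([377.2, 224.9]), 0.83)]
jaw_grip [(array([363.3, 232.3]), 0.61), (array([377.3, 226.4]), 0.56)]
green_blank [(array([274.4, 203.7]), 0.88), (array([148.9, 203.2]), 0.75), (array([196.3, 205.3]), 0.71), (array([138.3, 242.9]), 0.56)]
pale_blank [(array([209.2, 171.4]), 0.91)]
brown_blank [(array([199.6, 251.7]), 0.61)]
tray []
side [[-0.9021 -0.2115  0.3761  0.1615]
 [-0.4314  0.4638 -0.7739  0.8957]
 [-0.0108 -0.8603 -0.5096  0.589 ]
 [ 0.      0.      0.      1.    ]]
gauge [(array([333.7, 197.3]), 0.72)]
anvil_zone [(array([332.9, 186.5]), 0.64)]
jaw [(array([293.9, 293.9]), 0.74), (array([330.7, 198.4]), 0.61), (array([333.8, 197.5]), 0.37)]
jaw_grip [(array([330.6, 187.3]), 0.89)]
green_blank [(array([224.7, 312.5]), 0.98), (array([282.4, 242.5]), 0.81), (array([259.4, 334.8]), 0.78), (array([256.7, 283.7]), 0.69)]
pale_blank [(array([227.1, 268.3]), 0.71)]
brown_blank [(array([292.3, 292.3]), 0.87)]
tray [(array([259.2, 279.8]), 0.68)]
{'clock': 0.9, 'joint_pos': array([-49.7828,  20.5426,   0.682 ,   0.0004, -70.1342, -16.5068]), 'qvel': array([ 0.0673, -0.0399,  0.0623,  0.1044, -0.0195,  0.0553]), 'tau': array([ -0.0012, -58.2357,  29.3299,   7.0026,   0.0124,  -0.    ]), 'tool_pos': array([ 0.2714, -0.618 ,  0.2266]), 'orientation': array([-179.9949,    0.0011, -156.2895]), 'force': array([-0.8415, -0.0455,  0.5729]), 'moment': array([ 0.01  ,  0.0033, -0.0424]), 'gripper_force': 0.0, 'opening': 0.08755073340443696}
```

View pics/top0.png

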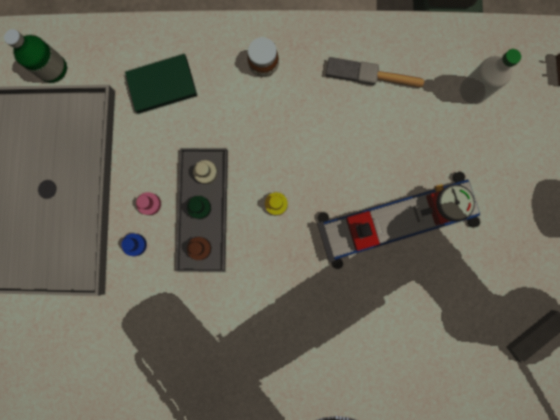

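View pics/side0.png

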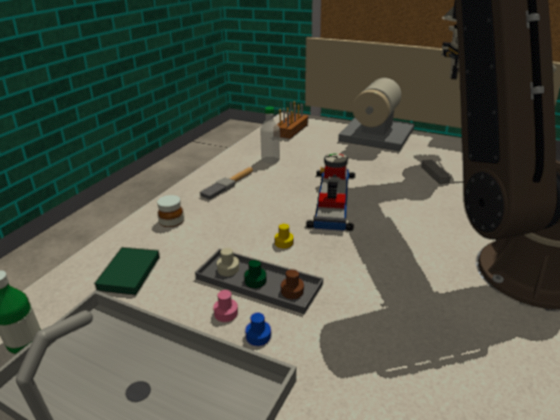

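The top picture shows the tray with pale (204,171), green (197,207) and brown (199,248) blanks. The gauge lies at about (400,220), with the dial at (458,203) and the red jaw at (363,231). The side view agrees, with green at (256,275). Yellow, pink and blue are look-alikes.

Run:
```python
from h import *
np.set_printoptions(precision=4,suppress=True)
G=at('top',(398.3,221),0);A=at('top',(414.6,211.8),.03)
print('gauge',G,'side',at('side',(333.7,197.3),0),'anv',A,at('side',(332.9,186.5),.03))
print('grip',at('top',(363.3,232.3),.075),two((363.3,232.3),(330.6,187.3)))
print('jaw',at('top',(377.2,224.9),.03))
im=cv2.imread('pics/top0.png')
r=spotter.outline_of('top','gauge')
for k in r[:2]:
    m=k['region'].astype(np.uint8);c=max(cv2.findContours(m,0,2)[0],key=cv2.contourArea)
    print('gauge',k['p'],k['rect'],cv2.minAreaRect(c),[at('top',p,.02)[:2] for p in cv2.boxPoints(cv2.minAreaRect(c))])
print('green z.052', at('top',(196.3,205.3),.004),at('side',(256.7,283.7),.004))
for k in spotter.outline_of('top','green_blank'):
    print(k['p'],k['rect'],[at('top',(k['rect'][0]+k['rect'][2]/2,k['rect'][1]+k['rect'][3]/2),z)[:2] for z in(.014,.03)])
# red/black segmentation crop
big=cv2.resize(im[160:280,300:500],None,fx=4,fy=4,interpolation=cv2.INTER_CUBIC);cv2.imwrite('pics/g0.png',big)
```

```text
gauge [ 0.4998 -0.1249  0.    ] side [ 0.5042 -0.1323  0.    ] anv [ 0.5158 -0.1492  0.03  ] [ 0.5093 -0.1358  0.03  ]
grip [ 0.4739 -0.0415  0.075 ] [ 0.4778 -0.0392  0.0798]
jaw [ 0.4901 -0.0763  0.03  ]
gauge 0.58 [316.2, 171.6, 162.1, 96.2] ((398.50543212890625, 219.267578125), (59.4788703918457, 159.4680633544922), 72.89727020263672) [array([0.5105, 0.0454]), array([ 0.6057, -0.2575]), array([ 0.493 , -0.2881]), array([0.4011, 0.0116])]
green z.052 [0.5282 0.2784 0.004 ] [0.5187 0.2788 0.004 ]
0.71 [134.2, 193.3, 27.6, 20.6] [array([0.5299, 0.3733]), array([0.5283, 0.3681])]
0.69 [263.1, 194.0, 26.7, 22.8] [array([0.5281, 0.1179]), array([0.5265, 0.1175])]
0.64 [186.4, 194.3, 25.0, 26.5] [array([0.5228, 0.271 ]), array([0.5213, 0.2678])]
0.56 [122.1, 232.9, 23.9, 23.6] [array([0.4483, 0.3981]), array([0.4481, 0.3926])]
```

View pics/g0.png

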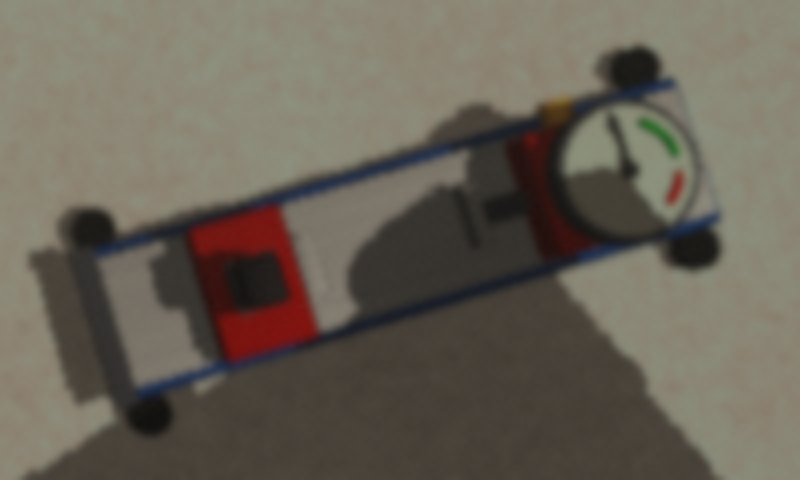

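The crop shows the needle at rest, pointing along gauge +x. The pad face is near crop (467,217), the jaw grip top near (260,282) and the jaw face near (318,262). The gauge yaw is about 16°.

Run:
```python
from h import *
np.set_printoptions(precision=4,suppress=True)
c=lambda x,y:(300+(x-1.5)/4,160+(y-1.5)/4)
u0,u1,l0,l1=[at('top',c(*p),.028)[:2] for p in((95,250),(675,85),(140,395),(715,220))]
print('edges',u0,u1,l0,l1,'w',np.linalg.norm(u0-l0),'L',np.linalg.norm(u0-u1),np.linalg.norm(l0-l1))
d=(u0-u1)/np.linalg.norm(u0-u1)+(l0-l1)/np.linalg.norm(l0-l1);d/=np.linalg.norm(d)
yaw=np.degrees(np.arctan2(-d[0],d[1]));O=(u0+u1+l0+l1)/4;print('yaw',yaw,'O',O)
ex=np.array([d[1],-d[0]])
for n,p,z in(('pad',(467,217),.05),('padplate edge+',(478,214),.05),('grip',(260,282),.092),('carriage front l',(318,333),.052),('carr front u',(282,207),.052),('carr back',(192,230),.052),('carr back l',(228,362),.052),('dial',(628,170),.083)):
    w=at('top',c(*p),z)[:2];print(n,w,'gauge frame',(w-O)@ex,(w-O)@d)
im=cv2.imread('pics/top0.png');i2=cv2.imread('pics/side0.png')
# green blank: predicted vs picture
P=np.array([.522,.274]);
for cam,I in(('top',im),('side',i2)):
    h=cv2.cvtColor(I,cv2.COLOR_BGR2HSV);x,y=proj(cam,[[*P,.03]])[0].astype(int)
    m=cv2.inRange(h,(60,90,10),(95,255,120));M=np.zeros_like(m);M[y-25:y+25,x-25:x+25]=m[y-25:y+25,x-25:x+25]
    ys,xs=np.nonzero(M);print(cam,len(xs),xs.min(),xs.max(),ys.min(),ys.max(),xs.mean(),ys.mean())
    for z in(.014,.024,.03,.052):print(z,at(cam,(xs.mean(),ys.mean()),z)[:2],proj(cam,[[*P,z]])[0])
big=np.hstack([cv2.resize(im[170:245,165:235],(392,420),interpolation=2),cv2.resize(i2[245:305,228:284],(392,420),interpolation=2)])
cv2.imwrite('pics/b0.png',big)
```

```text
edges [0.4949 0.0269] [ 0.5774 -0.2578] [0.4257 0.0055] [ 0.5112 -0.2751] w 0.07243752783402965 L 0.2964677958611348 0.29338876169549916
yaw 16.54853015359453 O [ 0.5023 -0.1251]
pad [ 0.5101 -0.1466] gauge frame 0.001381814355279447 -0.0228575797321759
padplate edge+ [ 0.5116 -0.1519] gauge frame 0.001272116085074158 -0.02831336053901316
grip [ 0.4771 -0.0409] gauge frame -0.00018469437874551575 0.08787730568368404
carriage front l [ 0.4553 -0.0749] gauge frame -0.03073896908596733 0.06148593210278094
carr front u [ 0.5141 -0.0588] gauge frame 0.030229415974718395 0.06017096855760344
carr back [ 0.5031 -0.0165] gauge frame 0.03167352196848006 0.103933128639498
carr back l [ 0.4416 -0.0328] gauge frame -0.03184838855970293 0.1057656123337027
dial [ 0.5292 -0.2113] gauge frame 0.001283065417733544 -0.09029298371692576
top 377 188 209 197 217 198.42440318302388 206.946949602122
0.014 [0.524 0.272] [197.3898 207.9263]
0.024 [0.523 0.27 ] [196.3648 207.4406]
0.03 [0.5224 0.2688] [195.7383 207.1437]
0.052 [0.5203 0.2643] [193.3647 206.0187]
side 461 244 265 260 287 254.76572668112797 274.6073752711497
0.014 [0.5297 0.2656] [256.1712 277.9913]
0.024 [0.5233 0.2766] [255.9673 274.0571]
0.03 [0.5195 0.2831] [255.8439 271.6738]
0.052 [0.5054 0.3072] [255.3857 262.7852]
```

View pics/b0.png

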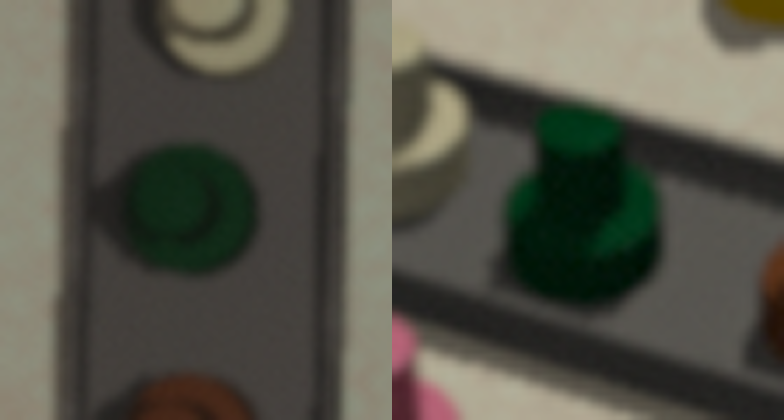

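```bash
cat >> h.py <<'E'
def go(x,y,z=None,yaw=None):
    "remaining move to target in tool axes (mm) and turn about tool z (rad)"
    from scipy.spatial.transform import Rotation as R
    s=get_obs();r=R.from_euler('xyz',s['orientation'],degrees=True);t=np.array([x,y,s['tool_pos'][2] if z is None else z])
    print('shift mm',np.round(r.inv().apply(t-s['tool_pos'])*1e3,1),'turn z',None if yaw is None else np.round(-np.radians(yaw-s['orientation'][2]),3),'rpy',np.round(s['orientation'],2),'t',s['clock'])
E
python3 -m crank '[0,0,-0.18,0,0,0,0.5, 0,0,-0.18,0,0,0,0.5, 0,0,-0.18,0,0,0,0.5, 0,0,-0.18,0,0,0,0.5, 0,0,-0.18,0,0,0,0.5]'
python3 -m crank '[0,0,-0.18,0,0,0,0.5, 0,0,-0.18,0,0,0,0.5, 0,0,-0.18,0,0,0,0.5, 0,0,0,0,0,0,0.5, 0,0,0,0,0,0,0.5]'
python3 -c "
from h import *
go(.5225,.270,.12,-73.5);print(get_obs()['joint_pos'])"
```

```text
clock: 1.62
tool_pos: [0.2714, -0.618, 0.2266]
orientation: [180.0, -0.0, -104.4]
force: [0.1, 0.6, -0.4]
opening: 0.046
gripper_force: 0.0
clock: 2.25
tool_pos: [0.2714, -0.618, 0.2266]
orientation: [-180.0, -0.0, -74.0]
force: [-0.4, 0.6, 0.6]
opening: 0.044
gripper_force: 0.0
shift mm [-784.6 -485.9  106.6] turn z -0.009 rpy [-180.     -0.    -74.02] t 2.25
[-4.97843196e+01  2.05459454e+01  6.84072704e-01  4.96274478e-04
 -7.01353461e+01  6.57682820e+01]
```

```bash
python3 -m crank '[0,0,-0.009,-45,-60,0,0.5, 0,0,0,-45,-60,0,0.5, 0,0,0,-55,-40,0,0.5, 0,0,0,-60,-40,0,0.5, 0,0,0,-60,-40,0,0.5]'
python3 -m crank '[0,0,0,-60,-40,0,0.5, 0,0,0,-60,-40,0,0.5, 0,0,0,-60,-40,0,0.5, 0,0,0,-60,-40,0,0.5, 0,0,0,-60,-30,0,0.5]'
python3 -m crank '[0,0,0,-60,-20,20,0.5, 0,0,0,-60,-20,20,0.5, 0,0,0,-60,-10,20,0.5, 0,0,0,-30,0,20,0.5, 0,0,0,0,0,0,0.5]'
python3 - <<'E'
from h import *
go(.5225,.270,.028,-73.5)
for c in('top','side'):
    i=eyes.snapshot(c);s=get_obs()['tool_pos'];print(c,proj(c,[s]),proj(c,[[.5225,.27,.052]]));cv2.imwrite(f'pics/a1{c}.png',i)
a=cv2.imread('pics/a1side.png')[180:330,180:340];b=cv2.imread('pics/a1top.png')[120:270,120:280]
cv2.imwrite('pics/a1.png',cv2.resize(np.hstack([b,a]),None,fx=2.5,fy=2.5,interpolation=2))
E
```

```text
clock: 2.88
tool_pos: [0.4035, -0.3374, 0.2267]
orientation: [-180.0, -0.0, -73.5]
force: [1.0, 0.1, 0.5]
opening: 0.0437
gripper_force: 0.0
clock: 3.5
tool_pos: [0.4873, -0.0364, 0.227]
orientation: [-179.9, -0.0, -73.5]
force: [0.6, -0.0, 0.5]
opening: 0.0437
gripper_force: 0.0
clock: 4.12
tool_pos: [0.4729, 0.1696, 0.148]
orientation: [179.9, -0.0, -73.3]
force: [0.5, -1.0, -0.3]
opening: 0.0436
gripper_force: 0.0
shift mm [-81.9 -76.7 119.8] turn z 0.004 rpy [ 1.7986e+02 -4.0000e-02 -7.3260e+01] t 4.125
top [[243.51451837 229.79100149]] [[195.47309291 205.76971595]]
side [[299.84449162 200.3285294 ]] [[256.12748253 261.60988125]]
```

View pics/a1.png

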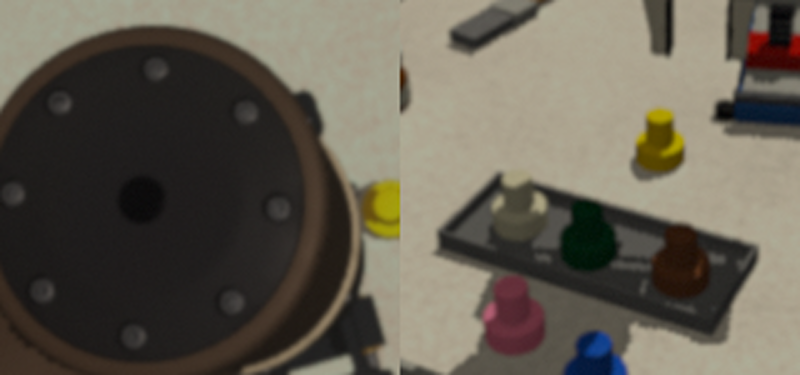

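The top view is blocked by the wrist. In the side view the green spigot top is at about (255,262), as predicted. The last rows fell short of the target, so I'll finish the approach and then descend.

```bash
python3 -m crank '[0,0,0,-28,-26,10,0.5, 0,0,0,-27,-26,10,0.5, 0,0,0,-27,-25,20,0.5, 0,0,0,0,0,0,0.5, 0,0,0,0,0,0,0.5]'
python3 - <<'E'
from h import *
go(.5225,.270,.028,-73.5)
i=eyes.snapshot('side');s=get_obs();print(s['tool_pos'],proj('side',[s['tool_pos'],[.5225,.27,.052]]))
cv2.imwrite('pics/a2.png',cv2.resize(i[200:320,180:340],None,fx=4,fy=4,interpolation=2))
E
```

```text
clock: 4.85
tool_pos: [0.5247, 0.2681, 0.1098]
orientation: [-180.0, -0.0, -73.4]
force: [-0.8, 0.3, 0.7]
opening: 0.044
gripper_force: 0.0
shift mm [-2.5  1.6 81.8] turn z 0.002 rpy [-179.99   -0.    -73.37] t 4.85
[0.52461727 0.26799435 0.11012482] [[254.42483428 236.21277211]
 [256.12748253 261.60988125]]
```

View pics/a2.png

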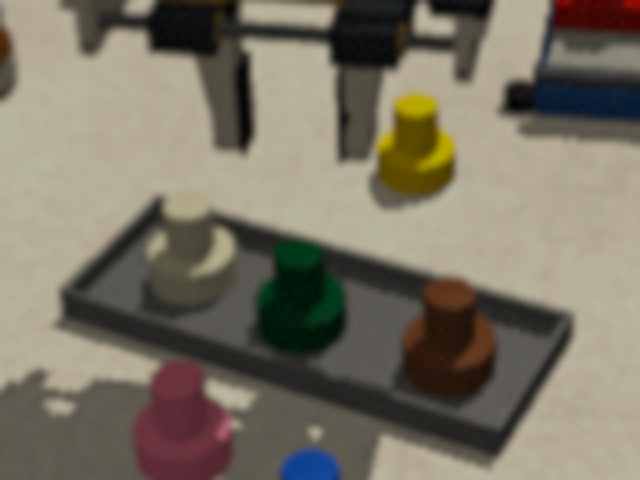

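The fingers straddle the column of the green blank: their tips are at crop 230 and 358, and the spigot is at 300. I'll descend, grip and lift.

```bash
python3 -m crank '[0,0,0,-2.5,1.6,40,0.5, 0,0,0,0,0,25,0.5, 0,0,0,0,0,16,0.5, 0,0,0,0,0,0,0.5, 0,0,0,0,0,0,0]'
python3 -m crank '[0,0,0,0,0,0,0, 0,0,0,0,0,0,0, 0,0,0,0,0,0,0, 0,0,0,0,0,0,0]'
python3 -m crank '[0,0,0,0,0,-15,0, 0,0,0,0,0,-40,0, 0,0,0,0,0,-40,0, 0,0,0,0,0,-20,0, 0,0,0,0,0,0,0]'
python3 - <<'E'
from h import *
go(.4983,-.1117,.14,-73.5)
i=eyes.snapshot('side');s=get_obs();print(s['tool_pos'],s['force'])
cv2.imwrite('pics/a3.png',cv2.resize(i[180:300,180:340],None,fx=4,fy=4,interpolation=2))
E
```

```text
clock: 5.52
tool_pos: [0.5227, 0.2712, 0.0295]
orientation: [-179.9, 0.0, -73.3]
force: [0.0, 0.4, 0.4]
opening: 0.0383
gripper_force: 0.0
clock: 6.02
tool_pos: [0.5228, 0.2716, 0.0295]
orientation: [-179.9, 0.0, -73.2]
force: [0.3, -0.6, 6.9]
opening: 0.0251
gripper_force: 30.0
clock: 6.65
tool_pos: [0.5225, 0.2715, 0.1457]
orientation: [-179.8, 0.1, -73.3]
force: [-0.4, -1.1, -1.4]
opening: 0.0254
gripper_force: 30.0
shift mm [360.  133.6   4.6] turn z 0.004 rpy [-1.7982e+02  1.0000e-01 -7.3260e+01] t 6.65
[0.5218217  0.27095934 0.14410736] [-0.64962969  0.62328739 -1.49109079]
```

View pics/a3.png

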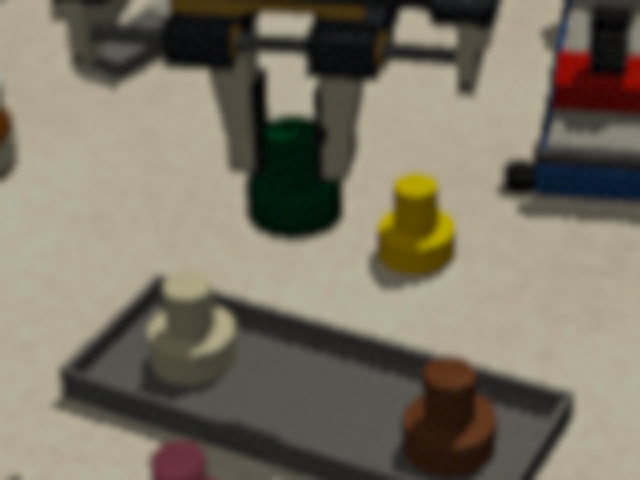

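The green blank is held upright. The bottom is 25.5 mm below the TCP, and pale and brown are untouched. I'll carry it over the gauge.

```bash
python3 -m crank '[0,0,0.004,50,20,-10,0, 0,0,0,60,22,-5,0, 0,0,0,60,22,0,0, 0,0,0,60,22,0,0, 0,0,0,50,20,0,0]'
python3 -m crank '[0,0,0,40,15,0,0, 0,0,0,20,6,0,0, 0,0,0,10,4,0,0, 0,0,0,0,0,0,0, 0,0,0,0,0,0,0]'
python3 - <<'E'
from h import *
i=eyes.snapshot('side');j=eyes.snapshot('top');s=get_obs();go(.4983,-.1117,.0575,-73.5);print(s['tool_pos'],s['force'])
print(proj('side',[[.4983,-.1117,.09],[.4983,-.1117,.03]]))
cv2.imwrite('pics/a4.png',np.hstack([cv2.resize(i[110:250,270:410],None,fx=2.8,fy=2.8,interpolation=2),cv2.resize(j[150:290,330:470],None,fx=2.8,fy=2.8,interpolation=2)]))
E
```

```text
clock: 7.32
tool_pos: [0.4989, -0.0255, 0.1572]
orientation: [179.9, 0.0, -73.5]
force: [1.2, 0.5, -1.9]
opening: 0.025
gripper_force: 30.0
clock: 7.95
tool_pos: [0.4963, -0.0968, 0.158]
orientation: [180.0, 0.0, -73.5]
force: [-0.9, -0.1, -2.0]
opening: 0.0255
gripper_force: 30.0
shift mm [ 14.9   2.4 100.6] turn z 0.001 rpy [ 1.7999e+02  1.0000e-02 -7.3430e+01] t 8.05
[ 0.49639858 -0.09669459  0.15812544] [ 0.34137015  0.14677838 -2.5387596 ]
[[334.77167038 170.38475665]
 [333.69430305 191.13447811]]
```

View pics/a4.png

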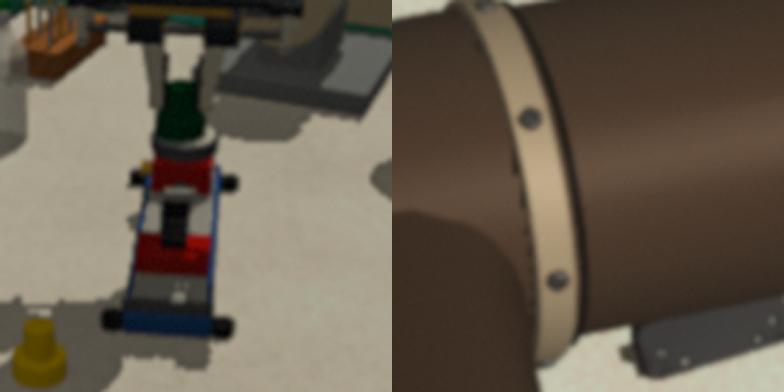

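In the side view the blank is held upright above the gauge, at about crop (185,110). The top view is blocked. Next I correct the position and lower.

```bash
python3 -m crank '[0,0,0,15,2.4,30,0, 0,0,0,0,0,35,0, 0,0,0,0,0,25,0, 0,0,0,0,0,5,0, 0,0,0,0,0,0,0]'
python3 -c "
from h import *
go(.4983,-.1117,.0575,-73.5)"
```

```text
clock: 8.68
tool_pos: [0.4987, -0.1122, 0.0636]
orientation: [-180.0, -0.0, -73.4]
force: [0.4, -0.5, -1.3]
opening: 0.0253
gripper_force: 30.0
shift mm [-0.6  0.2  6.1] turn z 0.001 rpy [-1.7999e+02 -1.0000e-02 -7.3450e+01] t 8.675
```

```bash
python3 -m crank '[0,0,0,0,0,4,0, 0,0,0,0,0,2,0, 0,0,0,0,0,1,0, 0,0,0,0,0,0,0]'
python3 -m crank '[0,0,0,0,0,1,0, 0,0,0,0,0,0,0]'
python3 -m crank '[0,0,0,0,0,1,0, 0,0,0,0,0,0,0]'
```

```text
clock: 9.18
tool_pos: [0.4983, -0.1126, 0.0564]
orientation: [-180.0, -0.0, -73.5]
force: [0.1, -0.5, -0.8]
opening: 0.0254
gripper_force: 30.0
clock: 9.43
tool_pos: [0.4985, -0.1126, 0.0555]
orientation: [-180.0, -0.0, -73.5]
force: [-0.3, 0.1, 2.1]
opening: 0.025
gripper_force: 30.0
clock: 9.68
tool_pos: [0.4985, -0.1126, 0.0554]
orientation: [-180.0, -0.0, -73.5]
force: [-5.0, 1.2, 13.4]
opening: 0.025
gripper_force: 30.0
```

```bash
python3 -m crank '[0,0,0,0,0,-0.7,0, 0,0,0,0,0,0,0.25, 0,0,0,0,0,0,0.45, 0,0,0,0,0,0,0.45, 0,0,0,0,0,-20,0.45]'
python3 -m crank '[0,0,0,0,0,-50,0.45, 0,0,0,-30,0,-30,0.45, 0,0,0,-60,0,0,0.45, 0,0,0,-60,0,0,0.45, 0,0,0,-60,0,0,0.45]'
python3 -m crank '[0,0,0,-60,0,0,0.45, 0,0,0,0,0,0,0.45]'
python3 - <<'E'
from h import *
i=eyes.snapshot('side');j=eyes.snapshot('top');cv2.imwrite('pics/s5.png',i);cv2.imwrite('pics/t5.png',j)
cv2.imwrite('pics/a5.png',np.hstack([cv2.resize(j[170:270,310:490],None,fx=3,fy=4,interpolation=2)[:400],cv2.resize(i[130:240,310:360],None,fx=4,fy=400/110,interpolation=2)]))
E
```

```text
clock: 10.3
tool_pos: [0.4971, -0.1126, 0.0737]
orientation: [179.8, 0.0, -73.5]
force: [1.3, 0.4, -0.4]
opening: 0.039
gripper_force: 0.0
clock: 10.92
tool_pos: [0.438, 0.0904, 0.1551]
orientation: [-180.0, 0.0, -73.5]
force: [0.6, 0.7, 0.7]
opening: 0.0396
gripper_force: 0.0
clock: 11.18
tool_pos: [0.4208, 0.1499, 0.1551]
orientation: [-179.9, 0.0, -73.2]
force: [-0.2, -0.5, 0.0]
opening: 0.0394
gripper_force: 0.0
```

View pics/a5.png

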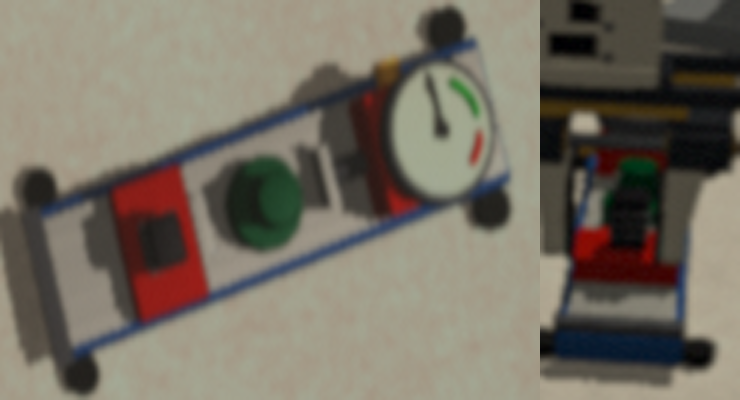

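The blank stands upright between jaw and pad, at about crop (262,203), and the needle is at rest. I'll measure it in the gauge frame.

Run:
```python
from h import *
np.set_printoptions(precision=4,suppress=True)
O=np.array([.5023,-.1251]);a=np.radians(16.5);ex=np.array([np.cos(a),np.sin(a)]);ey=np.array([-ex[1],ex[0]])
c=lambda x,y:(310+(x-1)/3,170+(y-1.5)/4)
for n,p,z in(('foot',(262,203),.05),('spig',(280,195),.078),('pad bar c',(318,178),.05),('grip',(163,242),.092),('carr u',(181,167),.052),('carr l',(208,298),.052),('dial',(441,130),.083)):
    w=at('top',c(*p),z)[:2];print(n,w,(w-O)@ex,(w-O)@ey)
go(.477,-.041,.062,-73.5)
```

```text
foot [ 0.4977 -0.1097] -6.713249723617641e-05 0.016119117021910392
spig [ 0.4994 -0.1136] 0.0005294600336269539 0.011834981275662952
pad bar c [ 0.5096 -0.1453] 0.0013169954872018202 -0.02143167680859835
grip [ 0.4771 -0.0398] 4.16977886446432e-05 0.08893342374533385
carr u [ 0.5141 -0.0586] 0.030234857729205065 0.060409799206541215
carr l [ 0.453  -0.0747] -0.03295273846232419 0.06236028561022062
dial [ 0.5292 -0.2114] 0.0013292258634392735 -0.0903785308344164
shift mm [196.    0.3  92.8] turn z 0.002 rpy [179.98  -0.   -73.37] t 11.275
```

```bash
python3 -m crank '[0,0,0.002,55,0,0,0.55, 0,0,0,55,0,0,0.55, 0,0,0,50,0,0,0.55, 0,0,0,35.5,0,0,0.55, 0,0,0,0,0,0,0.55]'
python3 -m crank '[0,0,0,0,0,0,0.55, 0,0,0,0,0,0,0.55]'
python3 -c "
from h import *
go(.477,-.0405,.062,-73.5)"
```

```text
clock: 11.9
tool_pos: [0.4767, -0.0448, 0.1544]
orientation: [179.9, -0.0, -74.0]
force: [0.2, 0.9, -0.6]
opening: 0.0483
gripper_force: 0.0
clock: 12.15
tool_pos: [0.4766, -0.0412, 0.1549]
orientation: [180.0, 0.0, -73.6]
force: [-0.7, 0.2, -0.3]
opening: 0.048
gripper_force: 0.0
shift mm [-0.5 -0.6 92.9] turn z -0.002 rpy [179.99   0.   -73.61] t 12.15
```

```bash
python3 -m crank '[0,0,0,0,0,40,0.55, 0,0,0,0,0,35,0.55, 0,0,0,0,0,18,0.55, 0,0,0,0,0,0,0.55, 0,0,0,0,0,0,0]'
python3 -m crank '[0,0,0,0,0,0,0, 0,0,0,0,0,0,0, 0,0,0,0,0,0,0, 0,0,0,0,0,0,0]'
python3 - <<'E'
from h import *
i=eyes.snapshot('side');j=eyes.snapshot('top');go(.477,-.0405,.062)
cv2.imwrite('pics/a6.png',np.hstack([cv2.resize(j[150:270,310:490],None,fx=3,fy=3.33,interpolation=2)[:396],cv2.resize(i[130:240,310:370],None,fx=4,fy=396/110,interpolation=2)[:396]]))
E
```

```text
clock: 12.78
tool_pos: [0.4775, -0.0406, 0.0627]
orientation: [-179.9, -0.0, -73.5]
force: [0.5, 0.6, 0.2]
opening: 0.043
gripper_force: 0.0
clock: 13.28
tool_pos: [0.478, -0.0408, 0.0627]
orientation: [-179.9, -0.0, -73.6]
force: [0.6, 3.9, 5.8]
opening: 0.024
gripper_force: 30.0
shift mm [-0.6  0.8  0.7] turn z None rpy [-1.7988e+02 -1.0000e-02 -7.3570e+01] t 13.375
```

View pics/a6.png

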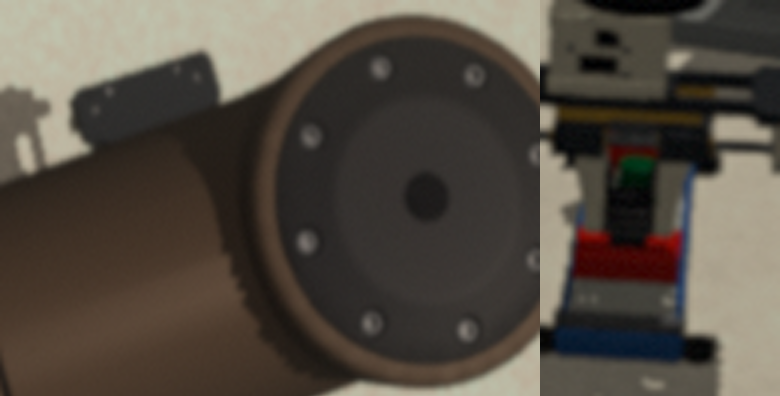

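The jaw grip is held (opening 24 mm) and the wrist hides the dial. I'll push slowly along tool +x and watch the force.

```bash
cat > f.py <<'E'
from h import *
a=np.radians(16.5);ey=np.array([-np.sin(a),np.cos(a)]);s=get_obs()
print('y',round(((s['tool_pos'][:2]-[.478,-.0408])@ey)*1e3,2),'Fy',round(s['force'][:2]@ey,2),'M',np.round(s['moment'],2))
E
python3 -m crank '[0,0,0,2,0,0,0, 0,0,0,3,0,0,0, 0,0,0,3,0,0,0, 0,0,0,3,0,0,0, 0,0,0,3,0,0,0]'; python3 f.py
python3 -m crank '[0,0,0,2,0,0,0, 0,0,0,2,0,0,0, 0,0,0,2,0,0,0]'; python3 f.py
python3 -m crank '[0,0,0,1,0,0,0, 0,0,0,1,0,0,0]'; python3 f.py
```

```text
clock: 14.0
tool_pos: [0.4818, -0.0535, 0.0627]
orientation: [-179.9, 0.1, -73.6]
force: [-0.8, 10.2, 9.0]
opening: 0.024
gripper_force: 30.0
y -13.23 Fy 10.05 M [3.64 0.95 0.2 ]
clock: 14.38
tool_pos: [0.4835, -0.0591, 0.0627]
orientation: [-179.9, 0.1, -73.6]
force: [-2.0, 11.3, 9.2]
opening: 0.0239
gripper_force: 30.0
y -19.09 Fy 11.45 M [3.98 0.96 0.19]
clock: 14.62
tool_pos: [0.4841, -0.061, 0.0628]
orientation: [-179.9, 0.1, -73.6]
force: [-1.3, 11.9, 8.0]
opening: 0.0239
gripper_force: 30.0
y -21.13 Fy 11.79 M [3.93 0.91 0.2 ]
```

```bash
for k in 1; do python3 -m crank '[0,0,0,1,0,0,0, 0,0,0,1,0,0,0]' >/dev/null; python3 f.py
python3 -m crank '[0,0,0,1,0,0,0]' >/dev/null; python3 f.py
python3 -m crank '[0,0,0,1,0,0,0]' >/dev/null; python3 f.py
python3 -m crank '[0,0,0,1,0,0,0]' >/dev/null; python3 f.py
python3 -m crank '[0,0,0,1,0,0,0]'>/dev/null; python3 f.py; done
```

```text
y -23.1 Fy 10.79 M [3.88 0.9  0.18]
y -24.09 Fy 11.47 M [3.91 0.84 0.17]
y -25.08 Fy 10.39 M [3.92 0.9  0.13]
y -26.1 Fy 11.62 M [3.95 0.84 0.24]
y -27.09 Fy 11.88 M [3.92 0.83 0.18]
```

```bash
python3 -m crank '[0,0,0,1,0,0,0]' >/dev/null; python3 f.py
python3 -m crank '[0,0,0,1,0,0,0]' >/dev/null; python3 f.py
python3 -m crank '[0,0,0,1,0,0,0]'>/dev/null; python3 f.py
```

```text
y -28.1 Fy 12.15 M [3.94 0.79 0.19]
y -29.08 Fy 11.72 M [3.89 0.8  0.21]
y -30.04 Fy 13.39 M [4.37 0.97 0.16]
```

```bash
python3 -m crank '[0,0,0,1,0,0,0]' >/dev/null; python3 f.py
python3 -m crank '[0,0,0,1,0,0,0]' >/dev/null; python3 f.py
```

```text
y -30.91 Fy 13.51 M [4.78 1.05 0.23]
y -31.77 Fy 15.49 M [5.18 1.21 0.24]
```

Contact came at y ≈ -29.1, so the pad is in about 2.6 mm. I'll push 0.9 mm more, let it settle, release and back off to read the dial.

```bash
python3 -m crank '[0,0,0,0.9,0,0,0, 0,0,0,0,0,0,0]' >/dev/null; python3 f.py
python3 -m crank '[0,0,0,0,0,0,0.3, 0,0,0,0,0,0,0.45, 0,0,0,0,0,0,0.45, 0,0,0,0,0,-15,0.45, 0,0,0,0,0,-40,0.45]'
python3 -m crank '[0,0,0,0,0,-40,0.45, 0,0,0,-60,0,0,0.45, 0,0,0,-60,0,0,0.45, 0,0,0,-60,0,0,0.45, 0,0,0,-40,0,0,0.45]'
python3 -m crank '[0,0,0,0,0,0,0.45, 0,0,0,0,0,0,0.45]'
python3 - <<'E'
from h import *
j=eyes.snapshot('top');cv2.imwrite('pics/t7.png',j)
def needle(I):
    g=cv2.cvtColor(I,cv2.COLOR_BGR2GRAY).astype(float);e=np.radians(16.5)
    C=np.array([.5292,-.2113]);R=[]
    for t in np.arange(-.6,2.6,.05):
        th=e-t # clockwise from above
        P=[[*(C+r*np.array([np.cos(th),np.sin(th)])),.083] for r in np.arange(.008,.021,.001)]
        q=proj('top',P).astype(np.float32)
        R.append((round(t,2),cv2.remap(g,q[:,0].copy(),q[:,1].copy(),1).mean()))
    return R
for f in('t5','t7'):
    R=needle(cv2.imread(f'pics/{f}.png'));print(f,sorted([(round(v),t) for t,v in R])[:8])
R=spotter.outline_of('top','green_blank')
for k in R: print(round(k['p'],2),k['rect'])
print(proj('top',[[.5292,-.2113,.083]]))
for t in('jaw_grip','pale_blank','brown_blank','green_blank'):print(t,[(np.round(k['location'],1),round(k['p'],2)) for k in spotter.place_of('top',t)])
E
```

```text
y -32.59 Fy 14.77 M [5.07 1.12 0.19]
clock: 16.88
tool_pos: [0.4844, -0.0744, 0.1156]
orientation: [179.7, 0.0, -73.7]
force: [0.9, -0.2, -0.4]
opening: 0.0394
gripper_force: 0.0
clock: 17.5
tool_pos: [0.4233, 0.1388, 0.1569]
orientation: [180.0, -0.0, -73.6]
force: [0.5, 0.5, 0.0]
opening: 0.0392
gripper_force: 0.0
clock: 17.75
tool_pos: [0.424, 0.1369, 0.1567]
orientation: [179.9, -0.0, -73.6]
force: [0.6, -0.8, 0.2]
opening: 0.0397
gripper_force: 0.0
t5 [(87, np.float64(0.05)), (88, np.float64(0.0)), (94, np.float64(0.1)), (96, np.float64(-0.05)), (104, np.float64(0.15)), (107, np.float64(-0.1)), (115, np.float64(0.2)), (120, np.float64(-0.15))]
t7 [(84, np.float64(0.95)), (86, np.float64(0.9)), (88, np.float64(1.0)), (94, np.float64(0.85)), (98, np.float64(1.05)), (107, np.float64(0.8)), (111, np.float64(1.1)), (120, np.float64(0.75))]
0.92 [135.1, 191.3, 27.2, 21.7]
0.87 [393.8, 205.6, 29.4, 24.4]
0.78 [265.4, 195.1, 22.5, 21.0]
0.65 [123.4, 232.3, 23.0, 23.0]
[[456.6246418  202.14841992]]
jaw_grip []
pale_blank [(array([206.1, 172.8]), 0.57)]
brown_blank []
green_blank [(array([274.6, 204.8]), 0.84), (array([137.9, 243.6]), 0.79), (array([404.5, 213.6]), 0.75), (array([150.3, 202.1]), 0.59)]
```

The needle reads about 0.9 rad, mid-green, with the jaw released, and the same code reads about 0 on the earlier rest picture. The robot is clear, so I'm handing in.

```bash
python3 -c "
from h import *
print(ctrl.close_job())"
```

```text
the job is handed in; nothing more can be done
None
```

The green blank stands nipped between the red jaw and the sprung anvil, with the needle at about 0.9 rad (green band) after release; the other two blanks were not touched, and the job is handed in.

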